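Close the blank jig and lock its length-stop leg at the mark

TASK

Lower the drilling jig's green cover shut over the handle blank. Then take the stop leg by its blue fin, draw it out until the fin is in line with the red length mark on the scale, and while you keep it there swing the orange cam lever away from you, fully over to its closed stop; finish with the fin still gripped between the fingers, the leg on the mark and the lever closed. Do not knock the loose things round the jig about.

Things in the scene. Friction and masses are not known exactly. Their poses are not given: they have to be found in the camera images.
- jig: Drilling jig fixed on the bench. Plywood base 150 (x) x 410 (y, -225 to +185) x 12 mm, origin at bench height. y runs along the rail, x away from the robot at yaw 0. On its +y half an aluminium bed (x -43 to 43, y 27 to 173, top z = 40 mm) with a 30 x 121 mm pocket for the blank; on its -y half the rail with the stop leg. A steel scale lies along x = -66 mm, top z = 15.
- cover (a joint): Hinge of the green cover plate, rad: 0 = shut flat on the bed, positive = raised, at most 1.3. It starts raised by 0.7 to 1.1. Stiff hinge (0.12 N m friction): it stays where it is left, so it must be pushed down all the way; about 2 N at its free edge, pressed from above.
- cover_hinge (a point): Middle of the cover's hinge axis, at (48, 100, 42) mm in the jig's frame; the axis runs along the jig's y. This frame turns with the cover: the plate runs from here 88 mm along -x, is 145 mm long in y and 6 mm thick (z 0 to 6 mm, z towards its outer face), with a thumb lip 14 x 50 mm beyond the free edge.
- cover_edge (a point): Middle of the free edge of the cover, on its upper (outer) face, 88 mm from the hinge axis. With the cover shut at z = 48 mm.
- stop_leg (a joint): Slide of the stop leg along the jig's -y, m: 0 = fully in (where it starts), at most 0.10. A return spring always draws it back in (2.4 N at 0, 3.6 N at 0.10; 0.5 N friction). The cam lever only steadies it: let go of, the leg slides back even with the lever closed.
- leg_fin (a point): The blue fin, handle of the leg: upright plate 10 mm thick in y, x -58 to +45, z 30 to 70 mm. Origin at bench height in its mid plane, at jig x = 0, jig y = -50 mm minus the slide value; axes as the jig's. A white pointer tongue prolongs it 14 mm at its -x end. The grey carriage below reaches z = 32 mm (pivot boss 40). Next thing on its +y side is the bed.
- fin_grip (a point): Point on the top edge of the fin (z = 70 mm), in its mid plane, 40 mm to the -x side of the fin's origin. Good place to straddle the fin: clear of the open lever. Fingers set loosely round the fin can slide along it in x; the spring pressing the fin on one of them adds 2 to 3 N of friction.
- mark: The red length mark: a fixed clip 22 x 10 mm with a narrow upright blade 12 mm high, on the steel scale. Origin at its middle at z = 15 mm; axes as the jig's. The leg is on the mark when the fin's mid plane has the same jig y as this origin. It varies from start to start, 35 to 80 mm of slide.
- cam_lever (a joint): Hinge of the orange cam lever, rad: 0 = open, 0.8 = closed (hard stop); it starts at 0 to 0.1. Its upright axis rides on the leg. The lever lies on the -y side of the fin and swings level: its tip sweeps towards the jig's +x to close. Friction 0.08 N m, so it stays where it is left; about 1.3 N at the tip.
- lever_pivot (a point): Pivot axis of the cam lever, at the top of the pivot pin, z = 57 mm. 20 mm to +x and 77 mm to -y of the fin's origin, rides with the leg.
- lever_tip (a point): Top of the upright end peg of the lever (10 mm diameter, z 39 to 57 mm), 65 mm from the pivot axis; arm 10 mm thick, z 41 to 51. From the fin's origin: open x -5, y -17 mm; closed x +45, y -17; half way the peg passes the fin's -y face with 2 mm to spare. A finger on the fin's -y side that slides along the fin in +x pushes the peg ahead of it.
- blank: Dark wooden handle blank 23 x 118 x 19 mm, loose in the pocket of the bed under the cover; origin at the centre of its underside, lying on the base plate at z = 12 mm.
- bed (a point): Centre of the floor of the bed's pocket, z = 12 mm.
- red_marker: Bystander: white marker pen with a red cap, 124 x 13 x 14 mm, lies in front of the bed; origin under its centre.
- grey_stone: Bystander: grey whetstone 40 x 100 x 18 mm, lies in front of the rail; origin under its centre.
- black_marker: Bystander: white marker pen 124 x 13 x 14 mm with a black cap, lies behind the rail; origin under its centre.
- hammer: Bystander: small hammer, 200 x 78 x 20 mm, lies behind the jig; origin under its centre.
- green_stone: Bystander: green whetstone 46 x 108 x 22 mm, lies to the left of the jig; origin under its centre.

How it is judged:
By the outcome, as a careful person would: the job done as asked, in the order asked, and still so for the second after the job is handed in, while the arm keeps its last pose, push and grip.
It also fails if it takes over 51 s, if anything falls off the work surface, if the arm or the gripper's body presses on something with over 40 N, if the wrist force passes 120 N, or if a joint passes its speed limit or range.

ROBOT

A 7-joint arm with a two-finger parallel gripper is mounted at the origin on a cart in front of the work surface, level with it; the furniture and walls round the work are solid. World frame = base frame: x ahead of the robot, y to its left, z up, the work surface at z = 0. Lengths are in m, angles in rad, forces in N, time in s.
With the tool pointing down it reaches from about 0.425 to 0.925 m from the base axis. Payload 6.8 kg.
Tool frame: the origin (TCP) lies on the centre line of the jaws, within the pads' length; the fingertips stand 25 mm ahead of it and the grasp point (between the pads) lies 6 mm ahead of it; z points along the fingers, y is the line along which they close (so a half turn about z gives the same grasp; the last joint's range is limited). The gripper opens to 85 mm and grips with 20 to 120 N. Pads are 22 mm wide; open, the fingers measure 114 mm over their backs; the gripper's body (76 mm by 85 mm) begins 54 mm behind the grasp point. The pads swing forward as they close: fully open they stand 13 mm farther back than shut.
Start: joints at [-1.326, 0.477, 0.022, 1.555, -0.011, 1.109, -0.083], TCP at [0.233, 0.633, 0.256] pointing down, gripper open.
Joint ranges: [-2.96, 2.96], [-0.34, 2.1], [-1.41, 1.46], [0.24, 2.44], [-1.37, 4.51], [0.17, 1.92], [-2.96, 2.96]. Speed limits (rad/s): [2.39, 2.39, 3.14, 3.14, 3.14, 3.14, 3.14].

INTERFACE

Orientations are given as a rotation vector (axis times angle).
In Python, from bench import telemetry, grab_frame, job gives the robot as it stands.
- The arm moves only by the tool apply_moves, never from a script. Its argument "rows" is a list of rows, each a list of 2 entries, a list of its own where there are three numbers: the shift along the tool's x, y, z each as a share of 250 mm, from -1 to 1, then the turn, a rotation vector about the tool's x, y, z each as a share of pi rad, from -1 to 1. A call has 1 to 10 rows; each row is the pose to reach, as a shift and turn from the pose commanded when the call began, along the tool's axes at that moment, turning the shorter way round; what a row does not reach only later rows make up. A row lasts 1/8 s, in which the tool goes at most 62.5 mm and 10.7 degrees, less where a joint would pass 70% of its speed; a pose out of reach is approached as far as the arm can. A call with a number of a shift or a turn outside -1 to 1 is refused whole. A call with a gripper value outside its range is refused whole. "jaw" is the gripper's target within -1 to 1 (fully open at 1, half-way at 0, shut at -1), set as the call begins (left out, the last holds). The fingers move at their own pace and stop on an object; "newtons" is the grip in N (left out, the last holds). Time passes only in rows, so rows that repeat a pose let the fingers close. It gives the time, the measured TCP pose, the force, the opening and the grip force at its end, in the units of the state.
- telemetry.get_obs(): the state, without advancing time (a new reading comes with each control period).
- grab_frame(name): name is "scene" or "side" or "wrist"; returns a dict with "frame" (400x640x3 uint8, red, green, blue), "vertical_fov" (degrees; the focal length in pixels is half the picture's height over the tangent of half this angle, whatever the lens; pixels are square), "cx", "cy" (the principal point, pixels), "origin" and "attitude" of the camera in the world. Camera axes: x right, y up, looking along -z (the intrinsics and any distortion apply to the point x, -y, -z); pixel columns grow to the right and rows downward; lengths in m; the calibration is good to about 2 mm. A picture is of the moment at which its call begins. There is no depth.
- job.hand_in(): hands the job in; it is judged then, once.
The state is a dict: "clock": time; "joints": joint angles; "qvel": joint speeds; "tau": joint torques, N m; "tcp_pos": TCP position; "orientation": TCP orientation; "contact_force": force on the tool from outside, world axes, zero at the start; "moment": the same for the moment, N m; "grip_width": finger opening in m; "gripper_force": force on a finger pad.
Only numpy, scipy, OpenCV 4.12 (cv2) and the standard library are available. Lean on these libraries where they do the work, as an engineer would, in place of code of your own. Each camera call takes 0.05 s, during which the arm holds its last target. There are 200 camera calls.

## Working session

There is one attempt and no reset: what is moved stays moved. The work goes in short steps, Python scripts to look and compute and a tool call to move; the robot and the scene stay as the last step left them, time stands still between calls to the robot, and variables do not carry over. Pictures are saved under pics/ and viewed, at most 10 in all, crops included, and the job is handed in when it is done.

Besides the shell and the picture viewer there is one more tool, called after "Call:" by a JSON object that holds its "op" and its "data", one argument or row to a line. apply_moves: Moves the arm, as the interface text tells. Its arguments: {"type":"object","properties":{"rows":{"type":"array"},"jaw":{"type":"number"},"newtons":{"type":"number"}},"required":["rows"]}

```bash
ls; mkdir -p pics
cat > h.py <<'E'
import numpy as np, cv2
from scipy.spatial.transform import Rotation as R
from bench import telemetry, grab_frame, job
def save(n,f): cv2.imwrite(f'pics/{n}.png',f['frame'][:,:,::-1])
E
python3 - <<'E'
from h import *
o=telemetry.get_obs(); print({k:np.round(v,4) for k,v in o.items()})
import pickle
for n in ['scene','side']:
    f=grab_frame(n); save(n+'0',f); pickle.dump(f,open(n+'0.pkl','wb'))
    print(n,{k:v for k,v in f.items() if k!='frame'})
E
```

```text
pics
{'clock': np.float64(0.0), 'joints': array([-1.3261,  0.4778,  0.0223,  1.5565, -0.0115,  1.1092, -0.0831]), 'qvel': array([ 0.0001, -0.0024, -0.002 , -0.0015,  0.0005, -0.0002,  0.001 ]), 'tau': array([-1.10000e-03, -5.96435e+01,  1.60740e+00, -2.81207e+01,
        1.25000e-02,  9.30000e-03, -0.00000e+00]), 'tcp_pos': array([0.2331, 0.6329, 0.2553]), 'orientation': array([-5.5120e-01, -3.0927e+00,  2.8000e-03]), 'contact_force': array([ 0.9859, -0.0557, -0.328 ]), 'moment': array([ 0.0349, -0.0067,  0.013 ]), 'gripper_force': np.float64(0.0), 'grip_width': np.float64(0.0853)}
scene {'vertical_fov': 50.22339773399003, 'cx': 321.4491831698443, 'cy': 212.02694825383676, 'origin': array([ 0.17334328, -0.52943321,  0.48233916]), 'attitude': array([ 1.0246726 , -0.2670011 , -0.47529706])}
side {'vertical_fov': 56.16095725501524, 'cx': 318.66867638027355, 'cy': 197.6181870848203, 'origin': array([0.3147234 , 0.71974972, 0.61469111]), 'attitude': array([ 0.21906425, -1.20927082, -2.56232891])}
```

View pics/scene0.png

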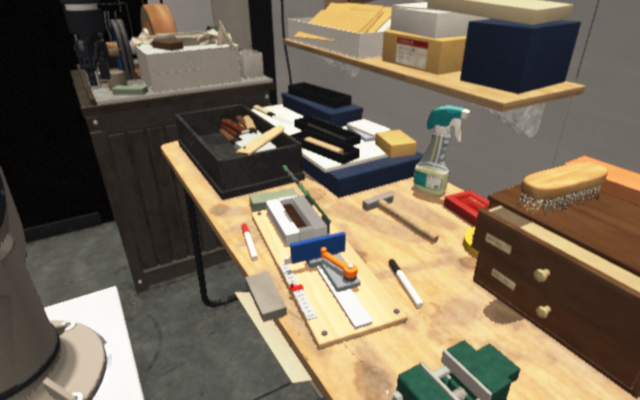

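View pics/side0.png

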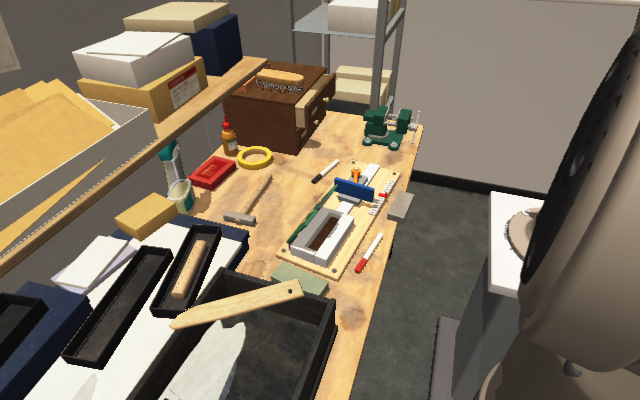

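```bash
cat >> h.py <<'E'
def cam(f):
    h=f['frame'].shape[0]; F=h/2/np.tan(np.radians(f['vertical_fov'])/2)
    return F,f['cx'],f['cy'],np.array(f['origin']),R.from_rotvec(f['attitude']).as_matrix()
def ray(f,p):
    F,cx,cy,o,A=cam(f); d=A@np.array([(p[0]-cx)/F,-(p[1]-cy)/F,-1]); return o,d/np.linalg.norm(d)
def onz(f,p,z):
    o,d=ray(f,p); return o+d*(z-o[2])/d[2]
def tri(f,p,g,q):
    o,d=ray(f,p); a,e=ray(g,q)
    s=np.linalg.lstsq(np.c_[d,-e],a-o,rcond=None)[0]
    x,y=o+d*s[0],a+e*s[1]; return (x+y)/2,np.linalg.norm(x-y)
def proj(f,P):
    F,cx,cy,o,A=cam(f); c=A.T@(np.asarray(P)-o); return np.array([cx-F*c[0]/c[2],cy+F*c[1]/c[2]])
def mask(f,lo,hi): return cv2.inRange(cv2.cvtColor(f['frame'],cv2.COLOR_RGB2HSV),lo,hi)
def blobs(m,amin=8):
    n,l,s,c=cv2.connectedComponentsWithStats(m); return [(l==i,s[i],c[i]) for i in range(1,n) if s[i][4]>=amin]
E
python3 - <<'E'
from h import *; import pickle
ims=[]
for n,(u,v,w,h) in {'scene':(215,160,200,190),'side':(255,150,180,140)}.items():
    f=pickle.load(open(n+'0.pkl','rb'))
    for nm,lo,hi in [('blue',(105,120,40),(125,255,255)),('red',(0,150,100),(4,255,255)),('red2',(174,150,80),(180,255,255)),('or',(8,200,150),(16,255,255))]:
        m=mask(f,lo,hi); 
        k=np.zeros_like(m);k[v:v+h,u:u+w]=1;m*=k
        for b,s,c in blobs(m): 
            hull=cv2.approxPolyDP(cv2.convexHull(np.argwhere(b)[:,::-1].astype(np.int32)),2,True)[:,0]
            print(n,nm,s,c.round(1),hull.tolist())
    c=cv2.resize(f['frame'][v:v+h,u:u+w,::-1],None,fx=(400/w),fy=(400/w),interpolation=cv2.INTER_CUBIC); ims.append(c[:400])
H=max(i.shape[0] for i in ims)
cv2.imwrite('pics/c1.png',np.hstack([cv2.copyMakeBorder(i,0,H-i.shape[0],0,0,0) for i in ims]))
E
```

```text
scene blue [291 233  54  29 923] [316.5 246.5] [[344, 233], [342, 250], [307, 260], [292, 261], [292, 243]]
scene red [242 224   6   8  35] [244.3 227.5] [[247, 230], [243, 231], [243, 224]]
scene red [290 284  13   8  58] [295.1 287.2] [[302, 287], [292, 291], [290, 289], [291, 284]]
scene or [322 249  35  29 151] [339.6 265.5] [[354, 276], [346, 276], [322, 256], [322, 250], [325, 249], [356, 270]]
side blue [335 178  39  24 527] [354.3 189.5] [[371, 201], [336, 191], [335, 178], [373, 189]]
side red [379 192   8   6  28] [383.2 194.6] [[386, 197], [379, 194], [386, 192]]
side red [355 258  12  15  89] [360.3 265. ] [[364, 258], [365, 263], [356, 272], [355, 268]]
side or [352 171   8   6  25] [355.7 173.1] [[359, 174], [354, 175], [352, 171], [359, 171]]
```

View pics/c1.png

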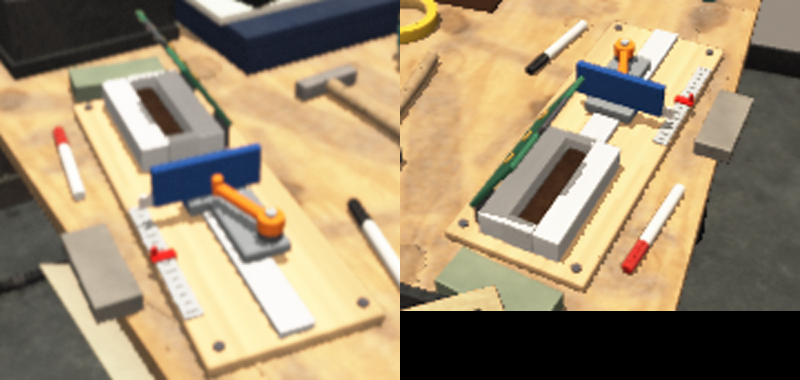

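Run:
```python
from h import *; import pickle
a,b=[pickle.load(open(n+'0.pkl','rb')) for n in('scene0','side0')] if 0 else [pickle.load(open(n+'.pkl','rb')) for n in('scene0','side0')]
for nm,p,q in [('fin-xtop',(292,243),(373,189)),('fin+xtop',(344,233.5),(335,178)),('red',(295.1,287.2),(383.2,194.6)),('base--',(320,346),(400,171))]:
    P,e=tri(a,p,b,q); print(nm,P.round(4),round(e,4))
print('base -x-y',onz(a,(320,346),.012),onz(b,(400,171),.012)); print('base +x-y',onz(a,(406.5,319),.012))
print('base +x+y',onz(b,(276,256),.012),'base -x+y',onz(b,(339,280),.012))
print(onz(a,(292,243),.07),onz(b,(373,189),.07));print(onz(a,(344,233),.07),onz(b,(335,178),.07))
```

```text
fin-xtop [0.4293 0.0245 0.0705] 0.0011
fin+xtop [0.5264 0.0088 0.0678] 0.0018
red [ 0.4091 -0.0261  0.0191] 0.0019
base-- [ 0.3864 -0.1515  0.0119] 0.0042
base -x-y [ 0.38417289 -0.15176356  0.012     ] [ 0.38846955 -0.1525863   0.012     ]
base +x-y [ 0.52556407 -0.17185337  0.012     ]
base +x+y [0.58468045 0.24287169 0.012     ] base -x+y [0.4390233  0.26046386 0.012     ]
[0.43020512 0.02530518 0.07      ] [0.42880493 0.02419258 0.07      ]
[0.52430087 0.00683921 0.07      ] [0.52647733 0.0109555  0.07      ]
```

Call:
{"op": "apply_moves", "data": {
  "rows": [
    [[-0.12, -0.14, -0.01], [0, 0, 0]],
    [[-0.27, -0.31, -0.02], [0, 0, 0]],
    [[-0.44, -0.5, -0.03], [0, 0, 0]],
    [[-0.61, -0.69, -0.04], [0, 0, 0]],
    [[-0.75, -0.86, -0.05], [0, 0, 0]],
    [[-0.87, -0.98, -0.05], [0, 0, 0]]
  ],
  "jaw": -1
}}

```text
clock: 0.85
tcp_pos: [0.3532, 0.3255, 0.2688]
orientation: [-0.554, -3.092, 0.001]
contact_force: [0.0, 0.1, -0.1]
grip_width: 0.0002
gripper_force: 0.0
```

Call:
{"op": "apply_moves", "data": {
  "rows": [
    [[-0.15, -0.17, -0.01], [0, 0, 0]],
    [[-0.32, -0.36, -0.02], [0, 0, -0.02]],
    [[-0.49, -0.55, -0.03], [0, 0, -0.04]],
    [[-0.64, -0.73, -0.04], [0, 0, -0.06]],
    [[-0.78, -0.88, -0.05], [0, 0, -0.07]],
    [[-0.87, -0.98, -0.05], [0, 0, -0.07]],
    [[-0.87, -0.98, -0.05], [0, 0, -0.07]],
    [[-0.87, -0.98, -0.05], [0, 0, -0.07]]
  ]
}}

```text
clock: 1.85
tcp_pos: [0.4717, 0.024, 0.281]
orientation: [-0.208, -3.134, -0.0]
contact_force: [0.3, -0.3, -0.3]
grip_width: 0.0002
gripper_force: 0.0
```

Run:
```python
from h import *; import pickle
o=telemetry.get_obs(); print({k:np.round(v,4) for k,v in o.items() if k in('clock','tcp_pos','orientation','contact_force')})
f=grab_frame('wrist'); save('w1',f); pickle.dump(f,open('w1.pkl','wb')); print({k:v for k,v in f.items() if k!='frame'})
```

```text
{'clock': np.float64(1.85), 'tcp_pos': array([0.4717, 0.024 , 0.281 ]), 'orientation': array([-2.0790e-01, -3.1339e+00, -3.0000e-04]), 'contact_force': array([ 0.3464, -0.3301, -0.3489])}
{'vertical_fov': 71.28792668521706, 'cx': 319.20886504913716, 'cy': 194.93483618303028, 'origin': array([0.39821633, 0.03448844, 0.39912634]), 'attitude': array([-0.23908053, -0.21042842,  1.42759751])}
```

View pics/w1.png

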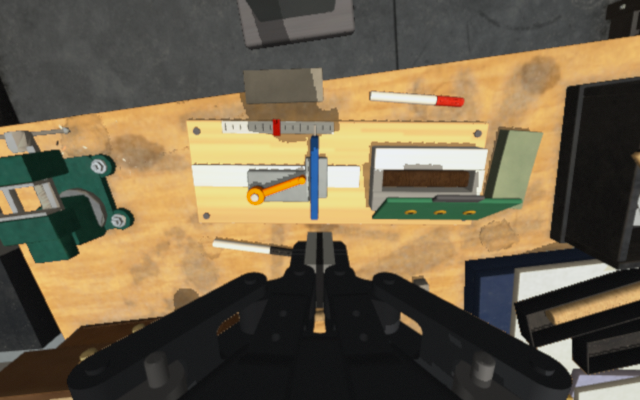

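Run:
```python
from h import *; import pickle
w=pickle.load(open('w1.pkl','rb')); a=pickle.load(open('scene0.pkl','rb')); b=pickle.load(open('side0.pkl','rb'))
for nm,lo,hi in [('blue',(105,120,40),(125,255,255)),('red',(0,150,100),(4,255,255)),('red2',(174,150,80),(180,255,255)),('or',(8,200,150),(16,255,255)),('green',(65,120,30),(85,255,200))]:
    for bb,s,c in blobs(mask(w,lo,hi),20):
        if 180<c[0]<530 and c[1]<260:
            q=cv2.minAreaRect(np.argwhere(bb)[:,::-1].astype(np.float32)); print(nm,s,c.round(1),cv2.boxPoints(q).round(1).tolist())
P={k:onz(w,p,.012) for k,p in {'--':(188,122),'-+':(486.5,122.5),'+-':(201,224)}.items()}
for k in P: print(k,P[k].round(4))
d=P['-+']-P['--']; print(np.linalg.norm(d),np.degrees(np.arctan2(-d[0],d[1]))); d=P['+-']-P['--'];print(np.linalg.norm(d),np.degrees(np.arctan2(d[1],d[0])))
# plywood -x edge via gradient: rows of brightness saturation change
hsv=cv2.cvtColor(w['frame'],cv2.COLOR_RGB2HSV); print(hsv[112:132:2,[210,350,400,450]].tolist())
```

```text
blue [310 136   9  83 565] [313.9 176.7] [[310.0, 218.0], [310.0, 136.0], [318.0, 136.0], [318.0, 218.0]]
red [436  97  28   9 214] [449.5 101.1] [[436.0, 97.0], [463.0, 97.0], [463.0, 105.0], [436.0, 105.0]]
red [273 120   7  15 104] [276.  126.9] [[273.0, 120.0], [279.0, 120.0], [279.0, 134.0], [273.0, 134.0]]
or [261 177  40  15  71] [280.3 183.5] [[260.79998779296875, 189.5], [299.5, 175.6999969482422], [300.1000061035156, 177.39999389648438], [261.3999938964844, 191.1999969482422]]
green [ 374  199  147   20 1741] [439. 208.] [[374.0, 199.0], [520.0, 199.0], [520.0, 218.0], [374.0, 218.0]]
-- [ 0.3889 -0.1418  0.012 ]
-+ [0.4424 0.2559 0.012 ]
+- [ 0.5352 -0.1618  0.012 ]
0.4012560685617124 -7.663756630317998
0.14769484735466493 -7.782643600668687
[[[17, 122, 195], [18, 136, 225], [17, 120, 224], [16, 113, 199]], [[17, 114, 192], [18, 135, 231], [17, 118, 219], [17, 113, 197]], [[16, 111, 190], [18, 135, 232], [17, 112, 212], [17, 114, 197]], [[16, 119, 154], [18, 139, 228], [17, 113, 206], [17, 112, 191]], [[17, 131, 193], [17, 137, 143], [16, 117, 191], [17, 112, 182]], [[23, 112, 239], [18, 129, 227], [18, 131, 210], [17, 129, 191]], [[24, 107, 239], [22, 115, 239], [23, 112, 239], [22, 118, 238]], [[25, 108, 239], [23, 114, 239], [24, 110, 239], [24, 111, 239]], [[24, 111, 239], [23, 111, 239], [23, 113, 239], [23, 111, 239]], [[23, 113, 239], [24, 110, 239], [20, 120, 240], [21, 116, 239]]]
```

Call:
{"op": "apply_moves", "data": {
  "rows": [
    [[-0.03, 0.1, 0.08], [0, 0, 0]],
    [[-0.07, 0.21, 0.17], [0, 0, 0]],
    [[-0.11, 0.33, 0.27], [0, 0, 0]],
    [[-0.15, 0.45, 0.36], [0, 0, 0]],
    [[-0.18, 0.53, 0.43], [0, 0, 0]],
    [[-0.195, 0.574, 0.464], [0, 0, 0]],
    [[-0.195, 0.574, 0.464], [0, 0, 0]]
  ]
}}

```text
clock: 2.78
tcp_pos: [0.5389, 0.1601, 0.1649]
orientation: [-0.205, -3.134, 0.001]
contact_force: [0.5, -0.6, 0.6]
grip_width: -0.0003
gripper_force: 0.0
```

Call:
{"op": "apply_moves", "data": {
  "rows": [
    [[0.024, 0, 0.104], [0, 0, 0]],
    [[0.052, 0, 0.116], [0, 0, 0]],
    [[0.08, 0, 0.132], [0, 0, 0]],
    [[0.104, 0, 0.152], [0, 0, 0]],
    [[0.128, 0, 0.172], [0, 0, 0]],
    [[0.148, 0, 0.196], [0, 0, 0]],
    [[0.166, 0, 0.221], [0, 0, 0]],
    [[0.182, 0, 0.248], [0, 0, 0]],
    [[0.196, 0, 0.276], [0, 0, 0]],
    [[0.208, 0, 0.322], [0, 0, 0]]
  ]
}}

```text
clock: 4.03
tcp_pos: [0.4878, 0.1662, 0.0843]
orientation: [0.208, 3.134, 0.0]
contact_force: [0.4, 1.6, 0.8]
grip_width: -0.0003
gripper_force: 0.6
```

Call:
{"op": "apply_moves", "data": {
  "rows": [
    [[0.004, 0, 0.02], [0, 0, 0]],
    [[0.008, 0, 0.04], [0, 0, 0]],
    [[0.008, 0, 0.046], [0, 0, 0]],
    [[0.008, 0, 0.046], [0, 0, 0]]
  ]
}}

```text
clock: 4.53
tcp_pos: [0.486, 0.1661, 0.0733]
orientation: [0.209, 3.135, -0.0]
contact_force: [0.4, -0.1, 0.1]
grip_width: 0.0004
gripper_force: 0.0
```

Call:
{"op": "apply_moves", "data": {
  "rows": [
    [[0, 0, 0.006], [0, 0, 0]],
    [[0, 0, 0.012], [0, 0, 0]],
    [[0, 0, 0.016], [0, 0, 0]],
    [[0, 0, 0.016], [0, 0, 0]]
  ]
}}

```text
clock: 5.03
tcp_pos: [0.4863, 0.1662, 0.0725]
orientation: [-0.21, -3.134, -0.003]
contact_force: [-11.7, -3.3, 41.3]
grip_width: -0.0001
gripper_force: 20.6
```

Run:
```python
from h import *; import pickle
o=telemetry.get_obs(); print({k:np.round(v,4) for k,v in o.items() if k in('clock','tcp_pos','orientation','contact_force')})
f=grab_frame('scene'); save('s2',f); g=grab_frame('side'); 
cv2.imwrite('pics/c2.png',np.hstack([cv2.resize(f['frame'][160:350,215:415,::-1],(400,380)),cv2.resize(g['frame'][150:290,255:402,::-1],(400,380))]))
```

```text
{'clock': np.float64(5.025), 'tcp_pos': array([0.4863, 0.1662, 0.0725]), 'orientation': array([-2.1010e-01, -3.1344e+00, -2.8000e-03]), 'contact_force': array([-11.682 ,  -3.3095,  41.2663])}
```

View pics/c2.png

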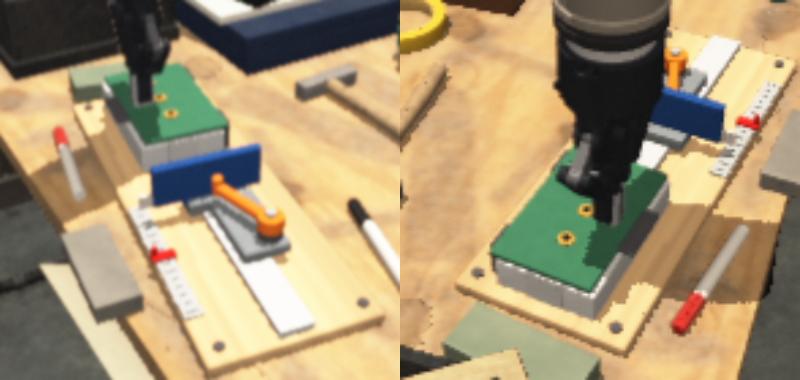

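Call:
{"op": "apply_moves", "data": {
  "rows": [
    [[0, 0, -0.1], [0, 0, 0]],
    [[0, 0, -0.28], [0, 0, 0]],
    [[0.01, -0.12, -0.42], [0, 0, 0]],
    [[0.03, -0.3, -0.5], [0, 0, 0]],
    [[0.06, -0.48, -0.52], [0, 0, 0]],
    [[0.075, -0.6, -0.52], [0, 0, 0]],
    [[0.084, -0.67, -0.52], [0, 0, 0]],
    [[0.084, -0.68, -0.52], [0, 0, 0]],
    [[0.084, -0.68, -0.52], [0, 0, 0]]
  ],
  "jaw": -0.06
}}

```text
clock: 6.25
tcp_pos: [0.443, 0.0015, 0.1992]
orientation: [0.207, 3.135, 0.0]
contact_force: [-0.2, -0.4, -0.2]
grip_width: 0.0405
gripper_force: 0.0
```

```bash
cat >> h.py <<'E'
O=np.array([.4911,.0654,0]); J=R.from_euler('z',-7.65,degrees=True).as_matrix()
def jig(P): return (J.T@(np.asarray(P)-O))*1000
def look(w):
    for nm,lo,hi in [('blue',(105,120,40),(125,255,255)),('red',(0,150,100),(4,255,255)),('or',(8,200,150),(16,255,255))]:
        for bb,s,c in blobs(mask(w,lo,hi),20):
            q=cv2.minAreaRect(np.argwhere(bb)[:,::-1].astype(np.float32)); z=dict(blue=.07,red=.02)
            print(nm,s[4],c.round(1),cv2.boxPoints(q).round(1).tolist(), [jig(onz(w,p,z.get(nm,.054))).round(1)[:2].tolist() for p in cv2.boxPoints(q)])
E
python3 - <<'E'
from h import *; import pickle
o=telemetry.get_obs(); print({k:np.round(v,4) for k,v in o.items() if k in('clock','tcp_pos','orientation','contact_force')}, jig(o['tcp_pos']))
f=grab_frame('wrist'); save('w3',f); pickle.dump(f,open('w3.pkl','wb')); print(jig(f['origin'])); look(f)
E
```

```text
{'clock': np.float64(6.25), 'tcp_pos': array([0.443 , 0.0015, 0.1992]), 'orientation': array([2.0690e-01, 3.1346e+00, 3.0000e-04]), 'contact_force': array([-0.2421, -0.3915, -0.1706])} [-39.1320556  -69.7688604  199.24590972]
[-113.47571236  -69.18873868  317.30434533]
blue 1076 [338.9 218.7] [[332.0, 271.8999938964844], [334.6000061035156, 167.89999389648438], [346.6000061035156, 168.1999969482422], [344.0, 272.20001220703125]] [[42.3, -55.7], [-64.3, -55.1], [-64.0, -44.3], [42.6, -43.6]]
red 338 [505.1 123.3] [[488.0, 127.4000015258789], [488.79998779296875, 116.69999694824219], [522.4000244140625, 119.30000305175781], [521.5, 130.0]] [[-97.4, 106.3], [-108.1, 105.3], [-105.5, 140.3], [-94.7, 141.7]]
red 167 [290.  154.8] [[286.0, 146.0], [294.0, 146.0], [294.0, 164.0], [286.0, 164.0]] [[-77.8, -104.0], [-77.8, -95.5], [-58.6, -96.0], [-58.6, -104.6]]
or 99 [299.2 225.5] [[278.6000061035156, 230.8000030517578], [318.0, 218.0], [319.0, 221.0], [279.6000061035156, 233.8000030517578]] [[4.4, -110.4], [-9.7, -70.0], [-6.4, -69.0], [7.8, -109.5]]
```

View pics/w3.png

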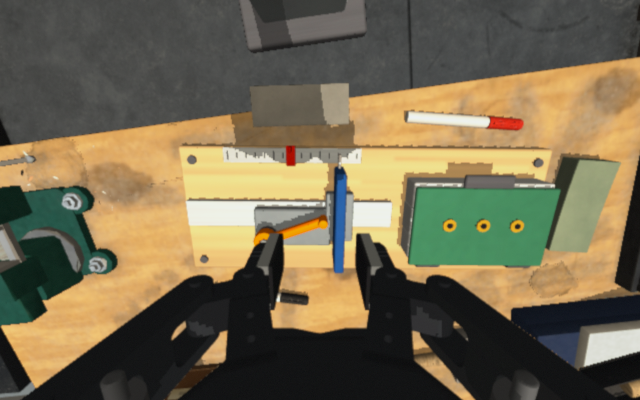

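Call:
{"op": "apply_moves", "data": {
  "rows": [
    [[0.0, 0.06, 0.04], [0, 0, 0]],
    [[0.004, 0.08, 0.16], [0, 0, 0]],
    [[0.004, 0.08, 0.3], [0, 0, 0]],
    [[0.004, 0.08, 0.42], [0, 0, 0]],
    [[0.004, 0.08, 0.5], [0, 0, 0]],
    [[0.004, 0.08, 0.54], [0, 0, 0]],
    [[0.004, 0.08, 0.54], [0, 0, 0]]
  ]
}}

```text
clock: 7.18
tcp_pos: [0.444, 0.0212, 0.0636]
orientation: [-0.207, -3.133, 0.0]
contact_force: [1.1, 0.3, 0.3]
grip_width: 0.0403
gripper_force: 0.0
```

Run:
```python
from h import *; import pickle
o=telemetry.get_obs(); print({k:np.round(v,4) for k,v in o.items() if k in('clock','tcp_pos','contact_force')}, jig(o['tcp_pos']))
f=grab_frame('wrist'); look(f); print(jig(f['origin']))
g=grab_frame('side'); s=grab_frame('scene')
cv2.imwrite('pics/c4.png',np.vstack([np.hstack([cv2.resize(s['frame'][200:350,235:385,::-1],(400,400))[:300],cv2.resize(g['frame'][150:250,300:400,::-1],(400,400))[:300]]),cv2.resize(f['frame'][100:340,160:480,::-1],(400,300)).repeat(2,1)*0+0 if 0 else np.hstack([cv2.resize(f['frame'][100:340,160:480,::-1],(400,300)),np.zeros((300,400,3),np.uint8)])]))
```

```text
{'clock': np.float64(7.175), 'tcp_pos': array([0.444 , 0.0212, 0.0636]), 'contact_force': array([1.1351, 0.3435, 0.3293])} [-40.83760471 -50.09354987  63.62454343]
blue 2212 [319.7 276.9] [[310.0, 215.0], [330.0, 215.0], [330.0, 333.0], [310.0, 333.0]] [[-72.5, -53.3], [-72.5, -44.7], [-10.7, -43.9], [-10.6, -53.8]]
red 1020 [613.5 135.6] [[583.0, 143.39999389648438], [584.2999877929688, 123.5999984741211], [640.2000122070312, 127.30000305175781], [638.9000244140625, 147.10000610351562]] [[-97.6, 102.0], [-108.7, 99.7], [-106.7, 131.9], [-95.6, 134.8]]
red 506 [236.2 192.1] [[226.60000610351562, 175.1999969482422], [242.8000030517578, 173.8000030517578], [245.6999969482422, 207.89999389648438], [229.39999389648438, 209.1999969482422]] [[-78.6, -104.3], [-79.4, -94.6], [-58.1, -94.5], [-57.2, -104.5]]
or 69 [277.  313.2] [[269.5, 312.29998779296875], [282.70001220703125, 308.70001220703125], [284.20001220703125, 314.3999938964844], [271.0, 318.0]] [[-9.5, -76.5], [-11.9, -69.2], [-8.2, -68.4], [-5.8, -75.8]]
[-115.01338043  -49.44599172  181.80487911]
```

View pics/c4.png

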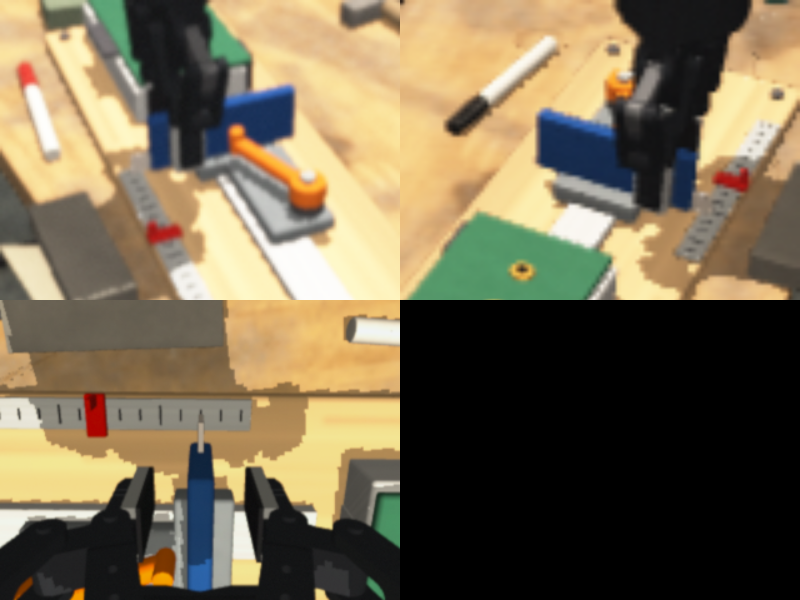

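Call:
{"op": "apply_moves", "data": {
  "rows": [
    [[0, 0, 0], [0, 0, 0]],
    [[0, 0, 0], [0, 0, 0]],
    [[0, 0, 0], [0, 0, 0]],
    [[0, 0, 0], [0, 0, 0]]
  ],
  "jaw": -1,
  "newtons": 40
}}

```text
clock: 7.82
tcp_pos: [0.4447, 0.021, 0.0649]
orientation: [0.21, 3.134, 0.002]
contact_force: [-1.3, 2.6, 5.1]
grip_width: 0.0093
gripper_force: 40.3
```

Call:
{"op": "apply_moves", "data": {
  "rows": [
    [[0, -0.02, 0], [0, 0, 0]],
    [[0, -0.05, 0], [0, 0, 0]],
    [[0, -0.08, 0], [0, 0, 0]],
    [[0, -0.11, 0], [0, 0, 0]],
    [[0, -0.14, 0], [0, 0, 0]],
    [[0, -0.17, 0], [0, 0, 0]],
    [[0, -0.19, 0], [0, 0, 0]],
    [[0, -0.2, 0], [0, 0, 0]],
    [[0, -0.2, 0], [0, 0, 0]]
  ]
}}

```text
clock: 8.95
tcp_pos: [0.4376, -0.0286, 0.0649]
orientation: [0.21, 3.134, 0.002]
contact_force: [-2.7, 3.3, 8.9]
grip_width: 0.0092
gripper_force: 40.6
```

Run:
```python
from h import *; import pickle
o=telemetry.get_obs(); print({k:np.round(v,4) for k,v in o.items() if k in('clock','tcp_pos','contact_force')}, jig(o['tcp_pos']))
f=grab_frame('wrist'); pickle.dump(f,open('w5.pkl','wb')); look(f); print(jig(f['origin']))
g=grab_frame('side'); s=grab_frame('scene'); pickle.dump((s,g),open('p5.pkl','wb'))
cv2.imwrite('pics/c5.png',np.vstack([np.hstack([cv2.resize(s['frame'][230:330,255:355,::-1],(400,400))[:300],cv2.resize(g['frame'][150:250,310:410,::-1],(400,400))[:300]]),np.hstack([cv2.resize(f['frame'][140:260,240:400,::-1],(400,300)),cv2.resize(f['frame'],(400,300))[:,:,::-1]])]))
```

```text
{'clock': np.float64(8.95), 'tcp_pos': array([ 0.4376, -0.0286,  0.0649]), 'contact_force': array([-2.6581,  3.2897,  8.8888])} [ -40.45968853 -100.32679924   64.87042371]
blue 2331 [319.2 275.1] [[309.0, 213.0], [330.0, 213.0], [330.0, 333.0], [309.0, 333.0]] [[-72.6, -103.9], [-72.6, -94.8], [-9.0, -94.1], [-9.1, -104.6]]
red 424 [317.6 188.7] [[310.0, 174.0], [326.0, 174.0], [326.0, 207.0], [310.0, 207.0]] [[-78.7, -104.9], [-78.7, -95.4], [-57.9, -95.2], [-57.9, -105.1]]
or 32 [210.4 330.9] [[205.39999389648438, 332.0], [213.1999969482422, 325.79998779296875], [215.60000610351562, 328.70001220703125], [207.8000030517578, 335.0]] [[5.2, -163.9], [0.9, -159.0], [2.9, -157.9], [7.2, -162.8]]
[-114.79185634  -99.71723613  182.94327354]
```

View pics/c5.png

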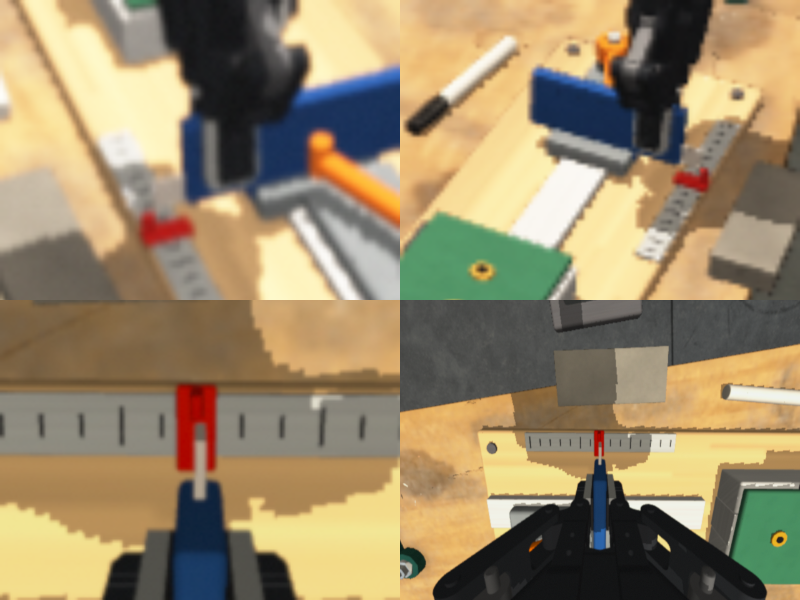

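Call:
{"op": "apply_moves", "data": {
  "rows": [
    [[0, -0.006, 0], [0, 0, 0]],
    [[0, -0.006, 0], [0, 0, 0]],
    [[0, -0.006, 0], [0, 0, 0]]
  ],
  "jaw": -0.73
}}

```text
clock: 9.48
tcp_pos: [0.4376, -0.0303, 0.0644]
orientation: [0.208, 3.134, 0.0]
contact_force: [0.7, 3.3, 2.6]
grip_width: 0.0116
gripper_force: 1.8
```

Call:
{"op": "apply_moves", "data": {
  "rows": [
    [[-0.01, 0, 0], [0, 0, 0]],
    [[-0.03, 0, 0], [0, 0, 0]],
    [[-0.05, 0, 0], [0, 0, 0]],
    [[-0.07, 0, 0], [0, 0, 0]],
    [[-0.09, 0, 0], [0, 0, 0]],
    [[-0.1, 0, 0], [0, 0, 0]],
    [[-0.1, 0, 0], [0, 0, 0]]
  ]
}}

```text
clock: 10.35
tcp_pos: [0.4626, -0.0338, 0.0643]
orientation: [0.208, 3.134, 0.0]
contact_force: [-0.9, 4.3, -0.1]
grip_width: 0.0113
gripper_force: 1.5
```

Run:
```python
from h import *; import pickle
o=telemetry.get_obs(); print({k:np.round(v,4) for k,v in o.items() if k in('clock','tcp_pos','contact_force')}, jig(o['tcp_pos']))
f=grab_frame('wrist'); look(f)
```

```text
{'clock': np.float64(10.35), 'tcp_pos': array([ 0.4626, -0.0338,  0.0643]), 'contact_force': array([-0.8597,  4.3036, -0.1246])} [ -15.00998749 -102.11303649   64.31757113]
blue 3284 [319.5 251.1] [[309.0, 170.0], [331.0, 170.0], [331.0, 333.0], [309.0, 333.0]] [[-66.1, -105.5], [-66.1, -96.5], [15.9, -95.4], [15.9, -106.3]]
red 469 [321.7 147.2] [[313.0, 131.0], [329.0, 131.0], [329.0, 168.0], [313.0, 168.0]] [[-78.3, -104.9], [-78.4, -95.8], [-57.0, -95.5], [-57.0, -105.0]]
or 31 [173.4 296.2] [[162.39999389648438, 296.6000061035156], [185.3000030517578, 292.3999938964844], [186.0, 296.0], [163.0, 300.20001220703125]] [[6.8, -186.0], [4.1, -173.2], [6.4, -173.2], [9.1, -186.0]]
```

Call:
{"op": "apply_moves", "data": {
  "rows": [
    [[-0.015, 0.002, 0], [0, 0, 0]],
    [[-0.035, 0.002, 0], [0, 0, 0]],
    [[-0.055, 0.002, 0], [0, 0, 0]],
    [[-0.075, 0.002, 0], [0, 0, 0]],
    [[-0.095, 0.002, 0], [0, 0, 0]],
    [[-0.115, 0.002, 0], [0, 0, 0]],
    [[-0.135, 0.002, 0], [0, 0, 0]],
    [[-0.15, 0.002, 0], [0, 0, 0]],
    [[-0.155, 0.002, 0], [0, 0, 0]],
    [[-0.155, 0.002, 0], [0, 0, 0]]
  ]
}}

```text
clock: 11.65
tcp_pos: [0.5011, -0.0386, 0.0643]
orientation: [0.209, 3.134, -0.0]
contact_force: [-0.9, 2.0, -1.6]
grip_width: 0.0117
gripper_force: 1.9
```

Call:
{"op": "apply_moves", "data": {
  "rows": [
    [[-0.006, 0, 0], [0, 0, 0]],
    [[-0.012, 0, 0], [0, 0, 0]],
    [[-0.012, 0, 0], [0, 0, 0]]
  ]
}}

```text
clock: 12.02
tcp_pos: [0.504, -0.0389, 0.0644]
orientation: [0.209, 3.134, 0.0]
contact_force: [-1.8, 2.7, -0.0]
grip_width: 0.0118
gripper_force: 1.8
```

Run:
```python
from h import *; import pickle
o=telemetry.get_obs(); print({k:np.round(v,4) for k,v in o.items() if k in('clock','tcp_pos','contact_force')}, jig(o['tcp_pos']))
f=grab_frame('wrist'); look(f)
g=grab_frame('side'); s=grab_frame('scene')
cv2.imwrite('pics/c6.png',np.vstack([np.hstack([cv2.resize(s['frame'][220:320,275:375,::-1],(400,400))[:300],cv2.resize(g['frame'][150:250,310:410,::-1],(400,400))[:300]]),np.hstack([cv2.resize(f['frame'][60:180,240:400,::-1],(400,300)),cv2.resize(f['frame'],(400,300))[:,:,::-1]])]))
```

```text
{'clock': np.float64(12.025), 'tcp_pos': array([ 0.504 , -0.0389,  0.0644]), 'contact_force': array([-1.8039e+00,  2.6645e+00, -1.3000e-03])} [  26.6651058  -101.68929542   64.39028545]
blue 4968 [322.  189.3] [[311.0, 80.0], [335.0, 80.0], [335.0, 307.0], [311.0, 307.0]] [[-58.8, -104.0], [-58.8, -95.0], [42.3, -93.3], [42.3, -104.8]]
red 355 [319.7  62.9] [[312.0, 47.0], [329.0, 47.0], [329.0, 78.0], [312.0, 78.0]] [[-79.7, -104.7], [-79.8, -95.8], [-64.7, -95.6], [-64.7, -104.8]]
or 444 [180.2 238.5] [[158.1999969482422, 226.3000030517578], [171.89999389648438, 215.0], [199.89999389648438, 248.8000030517578], [186.10000610351562, 260.20001220703125]] [[7.4, -181.0], [1.3, -173.2], [19.8, -161.8], [26.3, -169.7]]
or 930 [229.5 257.9] [[191.8000030517578, 255.39999389648438], [196.3000030517578, 240.89999389648438], [273.29998779296875, 265.20001220703125], [268.70001220703125, 279.6000061035156]] [[23.5, -166.4], [15.3, -163.0], [29.2, -124.8], [37.9, -127.6]]
or 24 [246.2 272. ] [[237.60000610351562, 270.29998779296875], [238.10000610351562, 268.79998779296875], [254.39999389648438, 273.70001220703125], [253.89999389648438, 275.20001220703125]] [[32.2, -143.6], [31.4, -143.3], [34.3, -134.9], [35.2, -135.2]]
```

View pics/c6.png

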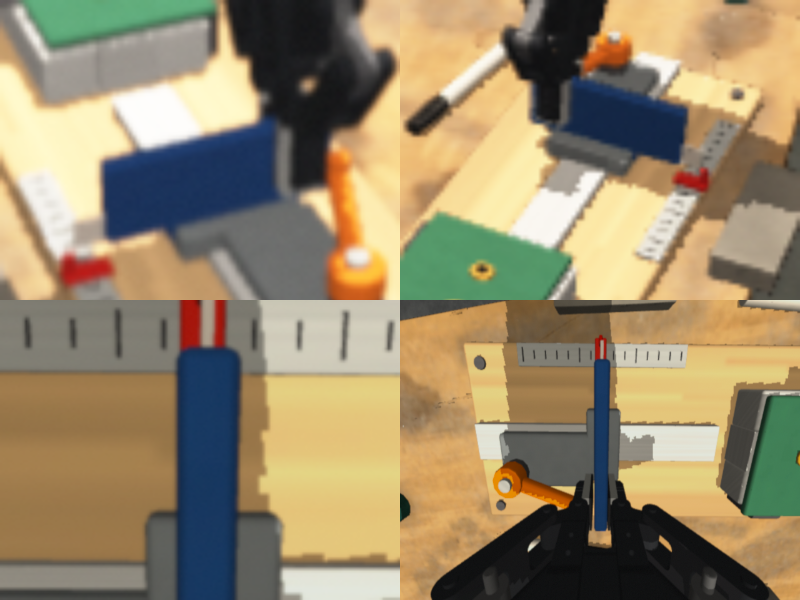

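Call:
{"op": "apply_moves", "data": {
  "rows": [
    [[-0.005, 0, 0], [0, 0, 0]],
    [[-0.01, 0, 0], [0, 0, 0]],
    [[-0.01, 0, 0], [0, 0, 0]]
  ]
}}

```text
clock: 12.55
tcp_pos: [0.5064, -0.0393, 0.0643]
orientation: [0.209, 3.134, -0.0]
contact_force: [-2.5, 2.6, -0.5]
grip_width: 0.0115
gripper_force: 1.7
```

Call:
{"op": "apply_moves", "data": {
  "rows": [
    [[-0.004, 0, 0], [0, 0, 0]],
    [[-0.004, 0, 0], [0, 0, 0]]
  ]
}}

```text
clock: 12.8
tcp_pos: [0.5073, -0.0394, 0.0643]
orientation: [0.209, 3.134, 0.0]
contact_force: [-2.6, 2.8, -0.8]
grip_width: 0.0118
gripper_force: 1.7
```

Call:
{"op": "apply_moves", "data": {
  "rows": [
    [[-0.004, 0, 0], [0, 0, 0]],
    [[-0.008, 0, 0], [0, 0, 0]],
    [[-0.008, 0, 0], [0, 0, 0]]
  ]
}}

```text
clock: 13.18
tcp_pos: [0.5088, -0.0396, 0.0642]
orientation: [-0.209, -3.134, -0.0]
contact_force: [-3.1, 3.8, 0.5]
grip_width: 0.0116
gripper_force: 2.4
```

Call:
{"op": "apply_moves", "data": {
  "rows": [
    [[-0.004, 0, 0], [0, 0, 0]],
    [[-0.004, 0, 0], [0, 0, 0]]
  ]
}}

```text
clock: 13.42
tcp_pos: [0.5092, -0.0396, 0.0641]
orientation: [-0.209, -3.133, -0.0]
contact_force: [-5.0, 4.0, 2.3]
grip_width: 0.0115
gripper_force: 3.2
```

Call:
{"op": "apply_moves", "data": {
  "rows": [
    [[-0.004, 0, 0], [0, 0, 0]],
    [[-0.004, 0, 0], [0, 0, 0]]
  ]
}}

```text
clock: 13.68
tcp_pos: [0.5094, -0.0397, 0.064]
orientation: [-0.209, -3.131, -0.001]
contact_force: [-7.1, 4.3, 3.8]
grip_width: 0.0119
gripper_force: 4.0
```

Run:
```python
from h import *
o=telemetry.get_obs(); print(o['contact_force'], jig(o['tcp_pos']))
f=grab_frame('wrist'); look(f)
```

```text
[-7.14208186  4.32265501  3.82400066] [  32.15929826 -101.68638693   63.97546757]
blue 5227 [322. 176.] [[311.0, 297.0], [311.0, 64.0], [335.0, 64.0], [335.0, 297.0]] [[41.8, -104.7], [-58.7, -104.0], [-58.7, -95.1], [41.8, -93.4]]
red 200 [316.1  49. ] [[308.29998779296875, 61.29999923706055], [313.3999938964844, 33.400001525878906], [323.70001220703125, 35.29999923706055], [318.6000061035156, 63.20000076293945]] [[-67.5, -106.7], [-80.7, -103.9], [-79.9, -98.6], [-66.6, -101.2]]
red 88 [327.5  50.5] [[326.0, 40.0], [329.0, 40.0], [329.0, 61.0], [326.0, 61.0]] [[-77.7, -97.4], [-77.7, -95.8], [-67.7, -95.7], [-67.7, -97.3]]
or 646 [175.6 228.7] [[151.0, 221.0], [167.0, 205.0], [199.0, 237.0], [183.0, 253.0]] [[9.9, -183.9], [1.5, -174.7], [18.5, -161.2], [27.4, -170.5]]
or 1259 [231.9 254.7] [[189.5, 246.8000030517578], [195.0, 232.5], [275.6000061035156, 263.29998779296875], [270.20001220703125, 277.6000061035156]] [[23.9, -166.7], [16.0, -163.0], [33.3, -123.4], [41.8, -126.6]]
```

Call:
{"op": "apply_moves", "data": {
  "rows": [
    [[0, 0.002, 0], [0, 0, 0]],
    [[0, 0.002, 0], [0, 0, 0]],
    [[0, 0.002, 0], [0, 0, 0]],
    [[0, 0.002, 0], [0, 0, 0]]
  ],
  "jaw": -1,
  "newtons": 40
}}

```text
clock: 14.22
tcp_pos: [0.5096, -0.0393, 0.064]
orientation: [-0.21, -3.131, -0.001]
contact_force: [-6.4, 3.4, 3.1]
grip_width: 0.0095
gripper_force: 40.9
```

Run:
```python
from h import *
o=telemetry.get_obs(); print(o['contact_force'], jig(o['tcp_pos']))
f=grab_frame('wrist'); look(f); print(jig(f['origin']))
g=grab_frame('side'); s=grab_frame('scene')
r=lambda i,w,h:cv2.resize(i[:,:,::-1],(w,h),interpolation=cv2.INTER_CUBIC)
cv2.imwrite('pics/c7.png',np.vstack([np.hstack([r(s['frame'][220:320,255:388],400,300),r(g['frame'][150:225,310:410],400,300)]),np.hstack([r(f['frame'][20:95,270:370],400,300),r(f['frame'],400,300)])]))
```

```text
[-6.40029856  3.40888546  3.08426984] [  32.27185163 -101.30573015   64.04687608]
blue 5296 [320. 177.] [[309.0, 63.0], [333.0, 63.0], [333.0, 297.0], [309.0, 297.0]] [[-58.9, -104.3], [-58.9, -95.4], [42.0, -94.0], [42.0, -105.3]]
red 291 [319.1  49.2] [[311.0, 34.0], [328.0, 34.0], [328.0, 61.0], [311.0, 61.0]] [[-80.3, -104.7], [-80.3, -95.9], [-67.6, -95.8], [-67.6, -104.8]]
or 566 [174.9 227.9] [[148.89999389648438, 220.3000030517578], [164.39999389648438, 204.10000610351562], [197.60000610351562, 235.89999389648438], [182.10000610351562, 252.10000610351562]] [[9.6, -184.5], [1.2, -175.5], [18.0, -161.5], [27.0, -170.6]]
or 1302 [232.1 255. ] [[188.1999969482422, 246.6999969482422], [193.5, 232.60000610351562], [277.3999938964844, 264.0], [272.1000061035156, 278.20001220703125]] [[24.0, -167.0], [16.2, -163.3], [33.9, -122.2], [42.3, -125.3]]
[ -41.69601113 -100.58198816  182.34717718]
```

View pics/c7.png

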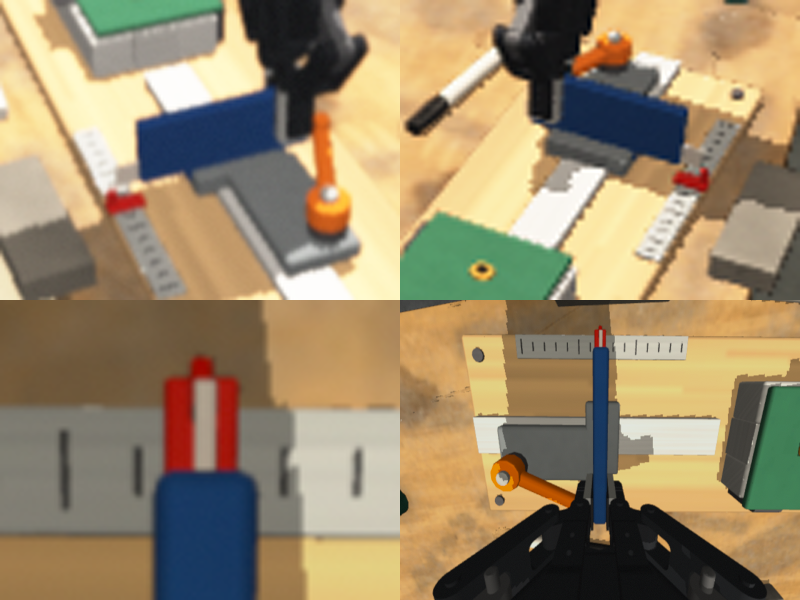

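Call:
{"op": "apply_moves", "data": {
  "rows": [
    [[-0.002, -0.0016, 0], [0, 0, 0]],
    [[-0.002, -0.0016, 0], [0, 0, 0]],
    [[-0.002, -0.0016, 0], [0, 0, 0]]
  ]
}}

```text
clock: 14.75
tcp_pos: [0.5096, -0.0396, 0.064]
orientation: [-0.21, -3.131, -0.001]
contact_force: [-7.9, 4.5, 5.8]
grip_width: 0.0096
gripper_force: 41.2
```

Run:
```python
from h import *
f=grab_frame('wrist'); look(f); print(telemetry.get_obs()['contact_force'])
print(job.hand_in())
```

```text
blue 5294 [320.  177.1] [[309.0, 63.0], [333.0, 63.0], [333.0, 297.0], [309.0, 297.0]] [[-58.9, -104.5], [-58.9, -95.7], [42.0, -94.3], [42.0, -105.6]]
red 291 [320.5  49.3] [[312.0, 35.0], [329.0, 35.0], [329.0, 61.0], [312.0, 61.0]] [[-79.9, -104.5], [-79.9, -95.6], [-67.6, -95.5], [-67.6, -104.6]]
or 596 [174.3 227.7] [[149.39999389648438, 220.8000030517578], [164.89999389648438, 204.60000610351562], [197.60000610351562, 235.8000030517578], [182.10000610351562, 252.0]] [[9.9, -184.5], [1.4, -175.6], [18.0, -161.8], [27.0, -170.8]]
or 1304 [232.2 255. ] [[188.1999969482422, 246.6999969482422], [193.5, 232.60000610351562], [277.3999938964844, 264.0], [272.1000061035156, 278.20001220703125]] [[24.0, -167.3], [16.2, -163.6], [33.9, -122.4], [42.3, -125.6]]
[-8.05559589  4.54395822  5.65294986]
the job is handed in; nothing more can be done
None
```

The job is handed in at about 15 s: the cover is shut, the fin is gripped within about 0.5 mm of the red mark by the wrist camera, and the lever is pressed against its closed stop; I saw no loose item move.

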